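Screw the lid on the sample jar without crossing its thread

TASK

Put the fluted white lid on the open jar in the clamp. Turn it gently backward (counter-clockwise from above) until it drops a step into the thread and comes up softly against its stop, then turn it forward (clockwise) until it is fully home and snug, never forcing it, and let go; leave the other things on the bench alone.

Things in the scene. Friction and masses are not known exactly. Their poses are not given: they have to be found in the camera images.
- lid_center (a point): The lid: white, round, fluted, open side down, 56 mm across, 32 mm tall, about 45 g; point on its axis half-way up (16 mm above its rim), z up. The upper 12 mm is solid: grip it there across the diameter; the skirt below is hollow, 51 mm inside. Four inward lugs at its rim, 5 mm wide, 3 mm tall, on its x and y axes, tips 42 mm across.
- holder: Fixed aluminium clamp, 104 mm square; origin on the bench (z = 0) under the jar's axis, z up. The white jar in it has a 70 mm wide body up to 87 mm above the bench, then a 39 mm wide neck with a tapered mouth, top at 138 mm. The thread on the neck stands at an unknown angle: the clamp's yaw does not tell it.
- thread (a point): Point on the jar's axis at the top of the thread, 130 mm up: four flat ridges, 48 mm across. The clockwise end of each has a stop post 3 mm higher, which blocks a riding lid from turning forward; beyond it an open pocket, 27 degrees wide, leads under the next ridge. Lid centre 146 mm up when riding on the ridges, 149 mm on the posts (it then steps 3 mm down first).
- pocket (a point): Point on the jar's axis where the lid's centre is once its lugs have dropped into the pockets: 138.5 mm above the bench. Up to a quarter turn backward (a little more at worst) brings the lugs over the pockets, where they need a light push down of some 3 to 8 N; a post then stops further backward turning.
- home (a point): Point on the jar's axis where the lid's centre is when fully home: 135.8 mm above the bench, at the forward end stop, 68 degrees clockwise of the backward stop. The lid sinks steadily as it is turned there.
- jar (a joint): Twist of the jar in the clamp's rubber bushing, rad: a spring of 4 N m/rad that returns to 0; positive when the lid is turned forward (clockwise) against resistance. Against the backward stop let it pass -0.03 (0.12 N m). Snug is 0.06 to 0.2 (0.24 to 0.8 N m). Over 0.2 either way the thread is forced; so is over 0.08 forward while the lid rides on the ridges.
- clementine_a: A clementine, 58 mm wide, 47 mm tall, between the jar and the lid; leave it alone. Origin under its centre.
- clementine_b: A clementine, 62 mm wide, 50 mm tall; leave it alone. Origin under its centre.
- clementine_c: A clementine, 54 mm wide, 44 mm tall; leave it alone. Origin under its centre.
- spare_jar: A closed glass jar, 66 mm wide, 100 mm tall; leave it alone. Origin under its centre.
- small_lid: A small flat white lid, 38 mm across, 14 mm tall, not the one to use; leave it alone. Origin under its centre.
- knife: A paring knife lying flat, 190 mm long, its black handle towards its -x; leave it alone. Origin where blade and handle meet.
- scoop: A small steel scoop, 170 mm long, its handle towards its -x; leave it alone. Origin where the handle meets the pan.
Mind the look-alikes: they are no part of the job. Leave any pink or red look-alike of the part that bears lid_center alone.

How it is judged:
On the way, in this order (a step that is already met when the one before it is completed fails the run):
1. the lid has dropped into the pockets and is turned backward lightly against the stop (horizontal distance between lid_center and holder below 0.004 m and angle between lid_center's own z axis and vertical below 0.08 rad and z of lid_center in the frame of holder between 0.1372 and 0.14 m and value of joint jar below -0.03 rad), for 0.1 s.
2. the lid is turned forward down the thread, fully home and snug (horizontal distance between lid_center and holder below 0.004 m and angle between lid_center's own z axis and vertical below 0.08 rad and z of lid_center in the frame of holder below 0.1369 m and value of joint jar above 0.06 rad), for 0.1 s.
At the end, for the whole second after the job is handed in: The lid sits level (within 0.05 rad) and centred (3 mm) on the jar, its centre within about 1 mm of the fully-home height of 135.8 mm (below 136.9 mm), at rest and let go (horizontal distance between lid_center and holder below 0.003 m and angle between lid_center's own z axis and vertical below 0.05 rad and z of lid_center in the frame of holder between 0.133 and 0.1369 m and linear speed of lid below 0.01 m/s and contact force between the fingers and lid below 0.1 N); the robot touches nothing.
It fails at once if the thread is forced: the jar twisted more than 0.2 rad (0.8 N m) either way (value of joint jar above 0.2 rad or value of joint jar below -0.2 rad).
It fails at once if the lid is forced forward (over 0.32 N m) while it rides on top of the thread (horizontal distance between lid_center and holder below 0.02 m and z of lid_center in the frame of holder above 0.142 m and value of joint jar above 0.08 rad).
It fails at once if another thing on the bench is moved more than 30 mm (distance of any of clementine_a, clementine_b, clementine_c, spare_jar, small_lid, knife, scoop from where it was at the start of the episode above 0.03 m).
It also fails if it takes over 72 s, if anything falls off the work surface, if the arm or the gripper's body presses on something with over 40 N, if the wrist force passes 120 N, or if a joint passes its speed limit or range.

ROBOT

A 6-joint arm with a two-finger parallel gripper is mounted at the origin on the work surface. World frame = base frame: x ahead of the robot, y to its left, z up, the work surface at z = 0. Lengths are in m, angles in rad, forces in N, time in s.
With the tool pointing down it reaches from about 0.35 to 0.8 m from the base axis. Payload 7.3 kg.
Tool frame: the origin (TCP) lies midway between the tips of the shut fingers; the grasp point (between the pads) lies 19 mm behind it; z points along the fingers, y is the line along which they close (so a half turn about z gives the same grasp; the last joint's range is limited). The gripper opens to 85 mm and grips with 20 to 120 N. Pads are 22 mm wide; open, the fingers measure 114 mm over their backs; the gripper's body (76 mm by 85 mm) begins 54 mm behind the grasp point. The pads swing forward as they close: fully open they stand 13 mm farther back than shut.
Start: joints at [1.193, 0.342, 1.524, -0, 1.275, -0.146], TCP at [0.121, 0.511, 0.231] pointing down, gripper open.
Joint ranges: [-2.53, 2.53], [-0.77, 2.02], [0.04, 2.7], [-1, 4.14], [0.28, 2.66], [-3.11, 3.11]. Speed limits (rad/s): [2.57, 2.57, 3.14, 3.14, 3.14, 3.14].

INTERFACE

Orientations are given as a 3x3 rotation matrix whose columns are the frame's x, y, z axes.
In Python, from rig import bot, snapshot, camera_info gives the robot as it stands. The module is installed in compiled form; this text tells all that it offers.
- The arm moves only by the tool jog_arm, never from a script. Its argument "targets" is a list of rows, each an object with "delta_pos": the shift along the world's x, y, z in mm, a list of three; "spin": the turn about the world's z in rad. A call has 1 to 10 rows; each row is the pose to reach, as a shift and turn from the pose commanded when the call began; what a row does not reach only later rows make up. A row lasts 1/12 s, in which the tool goes at most 41.7 mm and 7.16 degrees, less where a joint would pass 70% of its speed; a pose out of reach is approached as far as the arm can. A call with a gripper value outside its range is refused whole. "grip" is the opening in per cent of the stroke, from 0 (shut) to 100 (fully open), set as the call begins (left out, the last holds). The fingers move at their own pace and stop on an object; "newtons" is the grip in N (left out, the last holds). Time passes only in rows, so rows that repeat a pose let the fingers close. It gives the time, the measured TCP pose, the force, the opening and the grip force at its end, in the units of the state.
- bot.observe(): the state, without advancing time (a new reading comes with each control period).
- snapshot(name): name is "scene" or "top" or "wrist"; returns the picture (480x640x3 uint8, red, green, blue); there is no depth.
- camera_info(name): a dict with "K" (3x3 intrinsics, pixels), "xyz" and "orientation" of the camera in the world. Camera axes: x right, y down, z forward; pixel columns grow to the right and rows downward; lengths in m; the calibration is good to about 2 mm. A picture is of the moment at which its call begins: read the wrist's pose just before it. camera_info takes no time and is no camera call; for the wrist camera it gives the pose at the moment of the call.
- bot.job_done(): hands the job in; it is judged then, once.
The state is a dict: "time_s": time; "joint_positions": joint angles; "qvel": joint speeds; "tau": joint torques, N m; "eef_pos": TCP position; "orientation": TCP orientation; "wrist_force": force on the tool from outside, world axes, zero at the start; "torque": the same for the moment, N m; "opening": finger opening in m; "gripper_force": force on a finger pad.
Only numpy, scipy, OpenCV 4.12 (cv2) and the standard library are available. Lean on these libraries where they do the work, as an engineer would, in place of code of your own. Each camera call takes 0.05 s, during which the arm holds its last target. There are 200 camera calls.

## Working session

There is one attempt and no reset: what is moved stays moved. The work goes in short steps, Python scripts to look and compute and a tool call to move; the robot and the scene stay as the last step left them, time stands still between calls to the robot, and variables do not carry over. Pictures are saved under pics/ and viewed, at most 10 in all, crops included, and the job is handed in when it is done.

Besides the shell and the picture viewer there is one more tool, called after "Call:" as name([rows], argument=value, ...), one row to a line, values as JSON. jog_arm: Moves the arm, as the interface text tells. Its arguments: {"type":"object","properties":{"targets":{"type":"array","items":{"type":"object","properties":{"delta_pos":{"type":"array","items":{"type":"number"}},"spin":{"type":"number"}}}},"grip":{"type":"number"},"newtons":{"type":"number"}},"required":["targets"]}

```bash
mkdir -p pics; python3 - <<'E'
from rig import bot,snapshot,camera_info
import cv2
s=bot.observe();print(s)
for n in("scene","top"):
    c=camera_info(n);print(n,c)
    cv2.imwrite(f"pics/{n}0.png",snapshot(n)[:,:,::-1])
E
```

```text
{'time_s': 0.0, 'joint_positions': array([ 1.19300435e+00,  3.42734911e-01,  1.52505991e+00, -7.98173149e-06,
        1.27539360e+00, -1.46006510e-01]), 'qvel': array([ 0.00011513, -0.0004117 , -0.00085699, -0.00032793,  0.00010802,
        0.00034668]), 'tau': array([ 1.80992533e-04, -4.33692098e+01, -2.46010441e+01, -8.33248623e-05,
        7.95691274e-03,  9.38100243e-05]), 'eef_pos': array([0.12042844, 0.51057033, 0.23060467]), 'orientation': array([[-9.73258266e-01,  2.29712884e-01, -5.81533788e-04],
       [ 2.29713510e-01,  9.73257158e-01, -1.48605803e-03],
       [ 2.24615245e-04, -1.57990443e-03, -9.99998727e-01]]), 'wrist_force': array([0.07147279, 0.21799259, 0.2070847 ]), 'torque': array([-0.01995381,  0.00714756, -0.00055429]), 'gripper_force': 0.0, 'opening': 0.08557892537553492}
scene {'K': array([[541.85017808,   0.        , 316.29568098],
       [  0.        , 541.85017808, 240.78723524],
       [  0.        ,   0.        ,   1.        ]]), 'xyz': array([1.07015268, 0.65124245, 0.70825569]), 'orientation': array([[-0.78568302,  0.37291893, -0.49359262],
       [ 0.61825477,  0.44557521, -0.64747492],
       [-0.02152302, -0.81387604, -0.58063978]])}
top {'K': array([[527.17797466,   0.        , 312.62016625],
       [  0.        , 527.17797466, 233.78300548],
       [  0.        ,   0.        ,   1.        ]]), 'xyz': array([0.30343017, 0.00774025, 1.34495446]), 'orientation': array([[-0.06347854, -0.9775532 ,  0.20089854],
       [-0.99797696,  0.06146651, -0.01624373],
       [ 0.00353058, -0.20152324, -0.97947737]])}
```

View pics/top0.png

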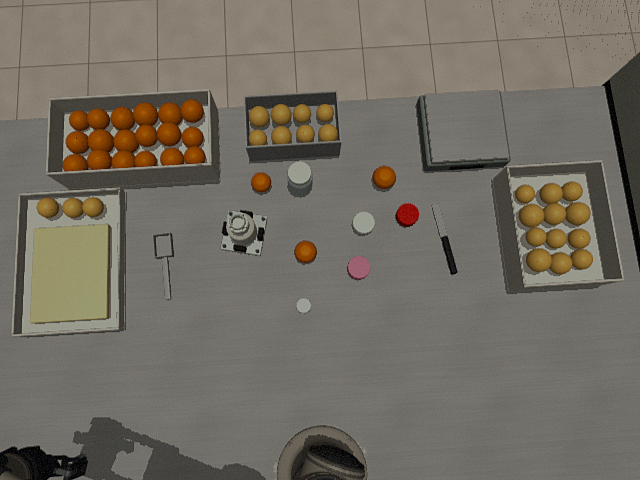

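View pics/scene0.png

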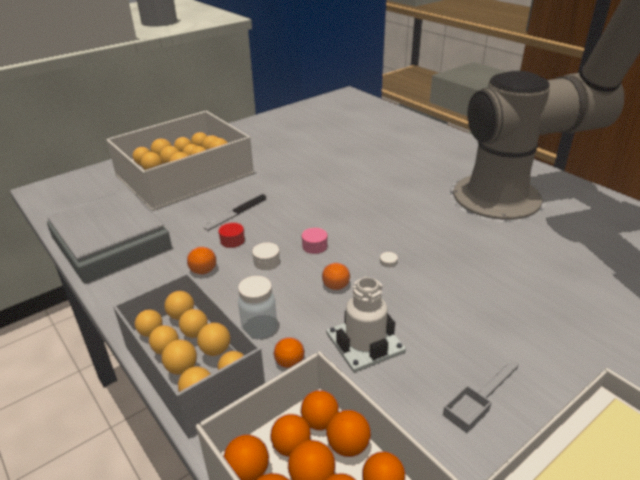

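The lid is at about (363,223) in the top view and (266,254) in the scene view. The jar mouth is at about (239,220) in the top view and (368,287) in the scene view. I'll zoom in on both and compute positions.

```bash
cat > h.py <<'E'
import numpy as np,cv2
from rig import bot,snapshot,camera_info
def ray(n,u,v,z,c=None):
    c=c or camera_info(n);d=c['orientation']@np.linalg.inv(c['K'])@[u,v,1];return c['xyz']+d*(z-c['xyz'][2])/d[2]
def proj(c,p):
    q=c['K']@(c['orientation'].T@(np.asarray(p)-c['xyz']));return q[:2]/q[2]
E
python3 - <<'E'
from h import *
print('lid',ray('top',363,222,.032),ray('scene',266,249,.032))
print('jar',ray('top',239,221,.138),ray('scene',369,287,.138))
t=cv2.imread('pics/top0.png');s=cv2.imread('pics/scene0.png')
a=cv2.resize(t[195:270,210:285],(400,400),interpolation=2);b=cv2.resize(s[265:365,320:420],(400,400),interpolation=2)
cv2.imwrite('pics/z.png',np.hstack([a,b]))
for n,im,(u,v) in(('top',t,(363,223)),('scene',s,(266,254))):
    w=im[v-25:v+25,u-25:u+25].min(2)>(150);k,l,st,ce=cv2.connectedComponentsWithStats(w.astype('uint8'))
    print(n,[(ce[i]+[u-25,v-25],st[i]) for i in range(1,k) if st[i][4]>50])
E
```

```text
lid [ 0.59532699 -0.14447037  0.032     ] [ 0.59525509 -0.14760356  0.032     ]
jar [0.59241456 0.15829686 0.138     ] [0.59952727 0.17088605 0.138     ]
top []
scene [(array([267.47634409, 241.65053763]), array([  5,   0,  45,  30, 930], dtype=int32)), (array([264.80028129, 269.84810127]), array([  0,  24,  50,  26, 711], dtype=int32))]
```

View pics/z.png

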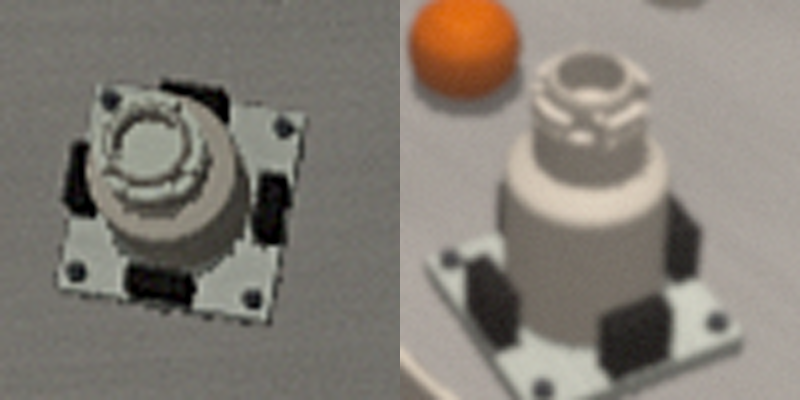

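The mouth centre is at about (238.5,223) in the top view and (367.5,284) in the scene view, with the thread ridges and posts visible around it. I'll move above the jar region for a close look.

```bash
python3 - <<'E'
from h import *
print('jar',ray('top',238.5,222.8,.138),ray('scene',367.5,283.8,.138))
c=camera_info('wrist');s=bot.observe();R=s['orientation'];print(R.T@(c['xyz']-s['eef_pos']),R.T@c['orientation'],c['K'])
E
```

```text
jar [0.58815572 0.15962055 0.138     ] [0.59596514 0.16344871 0.138     ]
[ 0.08266613  0.0008421  -0.14299707] [[-1.67896059e-04 -9.48233812e-01 -3.17572999e-01]
 [ 9.99999965e-01 -2.24096860e-04  1.40440678e-04]
 [-2.04337711e-04 -3.17572964e-01  9.48233816e-01]] [[367.04189199   0.         315.84183085]
 [  0.         367.04189199 239.62584905]
 [  0.           0.           1.        ]]
```

Call:
jog_arm([
  {"delta_pos":[40,0,20],"spin":0},
  {"delta_pos":[80,0,40],"spin":0},
  {"delta_pos":[115,-30,60],"spin":0},
  {"delta_pos":[150,-60,80],"spin":0},
  {"delta_pos":[185,-90,90],"spin":0},
  {"delta_pos":[220,-120,100],"spin":0},
  {"delta_pos":[250,-150,100],"spin":0},
  {"delta_pos":[280,-180,100],"spin":0},
  {"delta_pos":[310,-210,100],"spin":0},
  {"delta_pos":[340,-240,100],"spin":0},
])

```text
time_s: 0.93
eef_pos: [0.4367, 0.2941, 0.331]
orientation: [[-0.973, 0.23, -0.0], [0.23, 0.973, 0.0], [0.0, 0.0, -1.0]]
wrist_force: [0.8, 0.7, 0.2]
opening: 0.0851
gripper_force: 0.0
```

Call:
jog_arm([
  {"delta_pos":[30,-30,-5],"spin":0},
  {"delta_pos":[60,-60,-10],"spin":0},
  {"delta_pos":[90,-85,-15],"spin":0},
  {"delta_pos":[115,-105,-20],"spin":0},
  {"delta_pos":[132,-110,-25],"spin":0},
  {"delta_pos":[132,-110,-25],"spin":0},
  {"delta_pos":[132,-110,-25],"spin":0},
])

```text
time_s: 1.52
eef_pos: [0.5678, 0.1851, 0.3046]
orientation: [[-0.973, 0.231, -0.003], [0.231, 0.973, -0.0], [0.003, -0.001, -1.0]]
wrist_force: [-0.6, -0.1, -0.0]
opening: 0.0854
gripper_force: 0.0
```

```bash
python3 - <<'E'
from h import *
import pickle
s=bot.observe();c=camera_info('wrist');im=snapshot('wrist')[:,:,::-1].copy();cv2.imwrite('pics/w1.png',im);pickle.dump((s,c),open('w1.p','wb'))
print(s['eef_pos'],s['joint_positions'],proj(c,[.592,.161,.138]))
E
```

```text
[0.56780434 0.18511897 0.30460734] [ 1.86695567e-01  4.40569484e-01  1.17291262e+00  3.52229556e-04
  1.53080030e+00 -1.15072720e+00] [295.09251936 248.66481449]
```

View pics/w1.png

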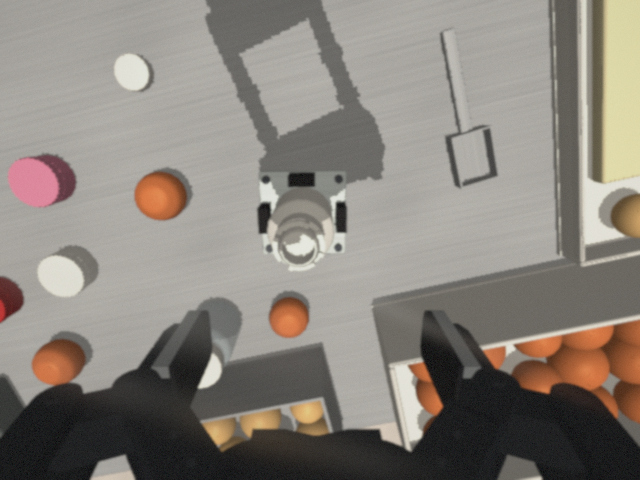

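The jar mouth is at about (299,246) and the white lid's face at about (61,275); the pink (40,181) and red (5,298) decoys are clear of it.

```bash
python3 - <<'E'
from h import *
import pickle
s,c=pickle.load(open('w1.p','rb'))
print('jar',ray('',299,246,.138,c),'lid',ray('',60.5,275.5,.032,c))
im=cv2.imread('pics/w1.png')
cv2.imwrite('pics/z2.png',np.hstack([cv2.resize(im[165:275,250:350],(400,440),interpolation=2),cv2.resize(im[240:310,30:94],(400,440),interpolation=2)]))
E
```

```text
jar [0.59035478 0.16503093 0.138     ] lid [ 0.59473932 -0.14456754  0.032     ]
```

View pics/z2.png

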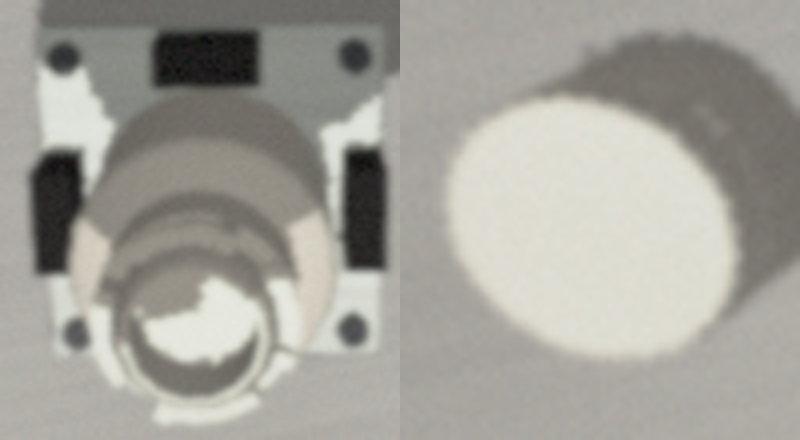

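Call:
jog_arm([
  {"delta_pos":[11,-10,-35],"spin":0},
  {"delta_pos":[22,-20,-70],"spin":0},
  {"delta_pos":[22,-20,-85],"spin":0},
  {"delta_pos":[22,-20,-85],"spin":0},
  {"delta_pos":[22,-20,-85],"spin":0},
])

```text
time_s: 1.98
eef_pos: [0.5888, 0.1667, 0.2214]
orientation: [[-0.974, 0.228, -0.001], [0.228, 0.974, 0.0], [0.001, 0.0, -1.0]]
wrist_force: [-0.2, 0.2, 0.5]
opening: 0.0854
gripper_force: 0.0
```

```bash
python3 - <<'E'
from h import *
import pickle
s=bot.observe();c=camera_info('wrist');im=snapshot('wrist')[:,:,::-1].copy();pickle.dump((s,c),open('w2.p','wb'))
print(s['eef_pos'],s['joint_positions'],s['wrist_force'])
p=np.array([.590,.165,.138])
for i in range(36):
    a=i*np.pi/18
    im[tuple(np.round(proj(c,p+.0195*np.array([np.cos(a),np.sin(a),0]))).astype(int)[::-1])]=(0,0,255)
    im[tuple(np.round(proj(c,p+[.024*np.cos(a),.024*np.sin(a),-.005])).astype(int)[::-1])]=(255,0,0)
u,v=map(int,proj(c,p));print(u,v)
cv2.imwrite('pics/w2.png',cv2.resize(im[v-70:v+70,u-70:u+70],(560,560),interpolation=2))
E
```

```text
[0.58880947 0.1667364  0.22141696] [ 1.50596309e-01  5.11005785e-01  1.28339665e+00  3.64683689e-04
  1.34794793e+00 -1.18974535e+00] [-0.17340248  0.18859345  0.4945529 ]
312 251
```

View pics/w2.png

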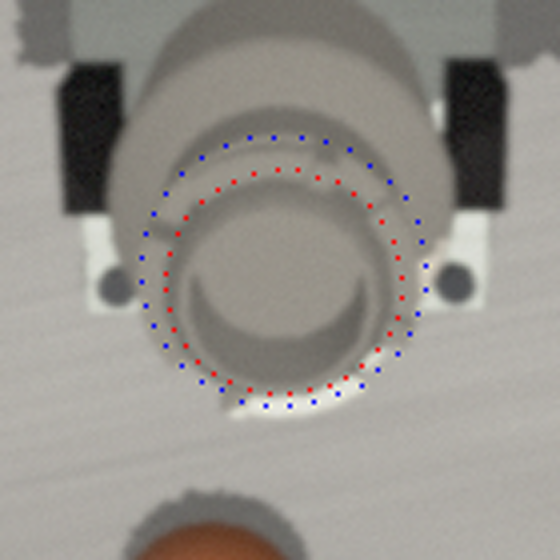

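The overlay is within 1 mm, so I take the jar axis as about (0.591, 0.164). On to the lid.

Call:
jog_arm([
  {"delta_pos":[0,-40,0],"spin":-0.1},
  {"delta_pos":[0,-80,0],"spin":-0.2},
  {"delta_pos":[2,-120,0],"spin":-0.3},
  {"delta_pos":[4,-160,0],"spin":-0.4},
  {"delta_pos":[6,-200,0],"spin":-0.5},
  {"delta_pos":[6,-240,-10],"spin":-0.6},
  {"delta_pos":[6,-280,-30],"spin":-0.6},
  {"delta_pos":[6,-312,-60],"spin":-0.6},
  {"delta_pos":[6,-312,-90],"spin":-0.6},
  {"delta_pos":[6,-312,-90],"spin":-0.6},
])

```text
time_s: 2.87
eef_pos: [0.5932, -0.147, 0.1273]
orientation: [[-0.672, 0.741, -0.006], [0.741, 0.672, 0.002], [0.006, -0.003, -1.0]]
wrist_force: [-1.2, 1.4, -1.0]
opening: 0.0854
gripper_force: 0.0
```

```bash
python3 - <<'E'
from h import *
s=bot.observe();c=camera_info('wrist');im=snapshot('wrist')[:,:,::-1].copy()
print(s['eef_pos'],s['joint_positions'],s['wrist_force'])
p=np.array([.5945,-.145,.032])
for i in range(48):
    a=i*np.pi/24
    q=np.round(proj(c,p+.028*np.array([np.cos(a),np.sin(a),0]))).astype(int)
    if 0<q[0]<640 and 0<q[1]<480: cv2.circle(im,tuple(map(int,q)),1,(0,0,255),-1)
cv2.imwrite('pics/w3.png',im)
E
```

```text
[ 0.59319412 -0.14703231  0.12728515] [-3.68306430e-01  5.94342072e-01  1.40954770e+00 -3.09079854e-06
  1.14452984e+00 -1.10474987e+00] [-1.17245812  1.44225627 -1.00302408]
```

View pics/w3.png

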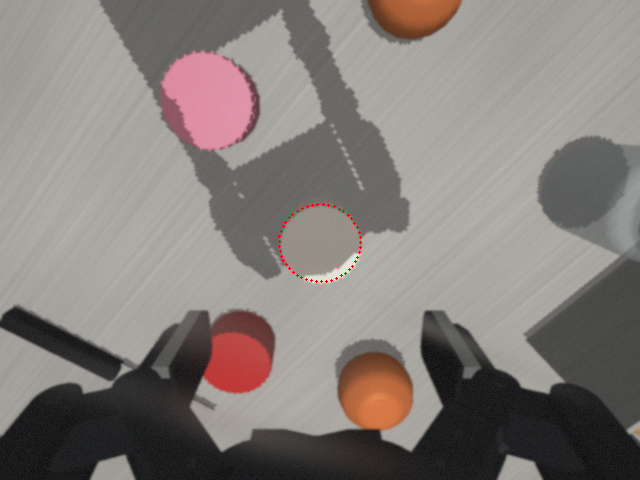

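The lid's face is at (320,243) and matches the overlay circle. I'll descend and grip.

Call:
jog_arm([
  {"delta_pos":[1,2,-30],"spin":0},
  {"delta_pos":[1,2,-60],"spin":0},
  {"delta_pos":[1,2,-90],"spin":0},
  {"delta_pos":[1,2,-110],"spin":0},
  {"delta_pos":[1,2,-123],"spin":0},
  {"delta_pos":[1,2,-123],"spin":0},
  {"delta_pos":[1,2,-123],"spin":0},
])

```text
time_s: 3.5
eef_pos: [0.5985, -0.1432, 0.0106]
orientation: [[-0.675, 0.738, 0.003], [0.738, 0.675, -0.001], [-0.003, 0.002, -1.0]]
wrist_force: [0.7, 0.5, 0.5]
opening: 0.0852
gripper_force: 0.0
```

Call:
jog_arm([
  {"delta_pos":[0,0,0],"spin":0},
  {"delta_pos":[0,0,0],"spin":0},
  {"delta_pos":[0,0,0],"spin":0},
  {"delta_pos":[0,0,0],"spin":0},
  {"delta_pos":[0,0,0],"spin":0},
  {"delta_pos":[0,0,0],"spin":0},
  {"delta_pos":[0,0,0],"spin":0},
  {"delta_pos":[0,0,0],"spin":0},
  {"delta_pos":[0,0,0],"spin":0},
  {"delta_pos":[0,0,0],"spin":0},
], grip=0, newtons=50)

```text
time_s: 4.33
eef_pos: [0.598, -0.1443, 0.0105]
orientation: [[-0.674, 0.739, 0.004], [0.739, 0.674, -0.001], [-0.003, 0.002, -1.0]]
wrist_force: [-0.7, 0.5, 8.8]
opening: 0.0545
gripper_force: 51.9
```

Call:
jog_arm([
  {"delta_pos":[0,0,0],"spin":0},
  {"delta_pos":[0,0,0],"spin":0},
  {"delta_pos":[0,0,0],"spin":0},
  {"delta_pos":[-1,1,-3],"spin":0},
  {"delta_pos":[-1,1,-6],"spin":0},
  {"delta_pos":[-1,1,-6],"spin":0},
  {"delta_pos":[-1,1,-6],"spin":0},
], grip=100)

```text
time_s: 4.92
eef_pos: [0.5953, -0.1431, 0.0015]
orientation: [[-0.674, 0.739, -0.001], [0.739, 0.674, 0.0], [0.001, -0.0, -1.0]]
wrist_force: [0.2, -0.3, 0.4]
opening: 0.0856
gripper_force: 0.0
```

Call:
jog_arm([
  {"delta_pos":[0,0,0],"spin":0},
  {"delta_pos":[0,0,0],"spin":0},
  {"delta_pos":[0,0,0],"spin":0},
  {"delta_pos":[0,0,0],"spin":0},
  {"delta_pos":[0,0,0],"spin":0},
  {"delta_pos":[0,0,0],"spin":0},
  {"delta_pos":[0,0,0],"spin":0},
  {"delta_pos":[0,0,0],"spin":0},
], grip=0, newtons=50)

```text
time_s: 5.58
eef_pos: [0.596, -0.1434, 0.0024]
orientation: [[-0.674, 0.739, 0.001], [0.739, 0.674, -0.0], [-0.001, 0.0, -1.0]]
wrist_force: [-0.1, -0.6, 4.9]
opening: 0.0547
gripper_force: 53.0
```

Call:
jog_arm([
  {"delta_pos":[0,0,40],"spin":0},
  {"delta_pos":[0,0,80],"spin":0},
  {"delta_pos":[0,20,120],"spin":0},
  {"delta_pos":[0,50,150],"spin":0},
  {"delta_pos":[0,85,170],"spin":0},
  {"delta_pos":[0,120,175],"spin":0},
  {"delta_pos":[0,155,175],"spin":0},
  {"delta_pos":[0,190,175],"spin":0},
  {"delta_pos":[-2,220,175],"spin":0},
  {"delta_pos":[-4,250,175],"spin":0},
])

```text
time_s: 6.42
eef_pos: [0.5909, 0.1086, 0.1765]
orientation: [[-0.674, 0.739, -0.001], [0.739, 0.674, 0.0], [0.001, -0.001, -1.0]]
wrist_force: [0.4, -0.2, 0.2]
opening: 0.0548
gripper_force: 53.2
```

Call:
jog_arm([
  {"delta_pos":[-1,20,0],"spin":0},
  {"delta_pos":[-1,45,0],"spin":0},
  {"delta_pos":[-1,60,0],"spin":0},
  {"delta_pos":[-1,60,0],"spin":0},
  {"delta_pos":[-1,60,0],"spin":0},
])

```text
time_s: 6.83
eef_pos: [0.5904, 0.1671, 0.1765]
orientation: [[-0.675, 0.738, -0.001], [0.738, 0.675, -0.001], [0.0, -0.001, -1.0]]
wrist_force: [-0.2, -0.3, -0.3]
opening: 0.0547
gripper_force: 53.2
```

```bash
python3 - <<'E'
from h import *
s=bot.observe();c=camera_info('wrist');im=snapshot('wrist')[:,:,::-1].copy()
print(s['eef_pos'],s['joint_positions'],s['wrist_force'],s['opening'])
R=s['orientation']
p=s['eef_pos']+[0,0,.0296]
for i in range(48):
    a=i*np.pi/24
    q=np.round(proj(c,p+.028*np.array([np.cos(a),np.sin(a),0]))).astype(int)
    if 0<q[0]<640 and 0<q[1]<480: cv2.circle(im,tuple(map(int,q)),1,(0,0,255),-1)
cv2.imwrite('pics/w4.png',im)
E
```

```text
[0.59036963 0.16706743 0.17649957] [ 1.51132129e-01  5.48590095e-01  1.34588946e+00 -4.08600613e-04
  1.24800579e+00 -5.89237765e-01] [-0.19450425 -0.29194446 -0.34001576] 0.05470447869547214
```

View pics/w4.png

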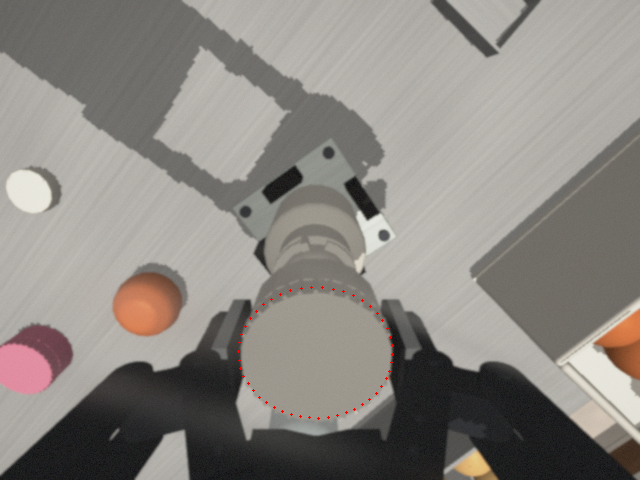

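The lid is held level at (316,353), matching the overlay. Next I'll centre it over the jar and lower it carefully.

Call:
jog_arm([
  {"delta_pos":[0,-3,-10],"spin":0},
  {"delta_pos":[0,-3,-20],"spin":0},
  {"delta_pos":[0,-3,-28],"spin":0},
  {"delta_pos":[0,-3,-34],"spin":0},
  {"delta_pos":[0,-3,-37],"spin":0},
  {"delta_pos":[0,-3,-37],"spin":0},
])

```text
time_s: 7.38
eef_pos: [0.5902, 0.1634, 0.1388]
orientation: [[-0.673, 0.739, -0.002], [0.739, 0.673, -0.0], [0.001, -0.002, -1.0]]
wrist_force: [-0.5, 0.6, -0.6]
opening: 0.0549
gripper_force: 53.2
```

```bash
cat > st.py <<'E'
from h import *
s=bot.observe();R=s['orientation'];r=lambda a,n=4:np.round(a,n)
print(r(s['eef_pos']),'yaw',r(np.arctan2(R[1,0],R[0,0])),'F',r(s['wrist_force'],1),'T',r(s['torque'],3),'q6',r(s['joint_positions'][5],3),'lidz',r(s['eef_pos'][2]+.0136))
E
python3 st.py
```

```text
[0.5902 0.1634 0.1388] yaw 2.3094 F [-0.5  0.6 -0.6] T [-0.006 -0.038 -0.037] q6 -0.594 lidz 0.1524
```

Call:
jog_arm([
  {"delta_pos":[0,0,-2],"spin":0},
  {"delta_pos":[0,0,-4],"spin":0},
  {"delta_pos":[0,0,-4],"spin":0},
])

```text
time_s: 7.63
eef_pos: [0.5907, 0.1638, 0.1359]
orientation: [[-0.674, 0.739, 0.0], [0.739, 0.674, 0.0], [-0.0, 0.0, -1.0]]
wrist_force: [0.2, -0.0, -0.7]
opening: 0.0551
gripper_force: 53.2
```

```bash
python3 st.py
```

```text
[0.5907 0.1638 0.1359] yaw 2.3099 F [ 0.2 -0.  -0.7] T [-0.017  0.023  0.062] q6 -0.594 lidz 0.1495
```

Call:
jog_arm([
  {"delta_pos":[0,0,-1],"spin":0},
  {"delta_pos":[0,0,-2],"spin":0},
  {"delta_pos":[0,0,-2],"spin":0},
])

```text
time_s: 7.88
eef_pos: [0.5907, 0.1639, 0.134]
orientation: [[-0.674, 0.739, 0.0], [0.739, 0.674, 0.0], [-0.0, 0.0, -1.0]]
wrist_force: [0.6, -0.2, -0.7]
opening: 0.0549
gripper_force: 53.1
```

```bash
python3 st.py
```

```text
[0.5907 0.1639 0.134 ] yaw 2.3098 F [ 0.6 -0.2 -0.7] T [ 0.042 -0.058  0.008] q6 -0.594 lidz 0.1476
```

Call:
jog_arm([
  {"delta_pos":[0,0,-1],"spin":0},
  {"delta_pos":[0,0,-1],"spin":0},
  {"delta_pos":[0,0,-1],"spin":0},
])

```text
time_s: 8.13
eef_pos: [0.5908, 0.1639, 0.1331]
orientation: [[-0.674, 0.739, 0.0], [0.739, 0.674, 0.0], [-0.0, 0.0, -1.0]]
wrist_force: [0.7, 0.3, -0.1]
opening: 0.0546
gripper_force: 53.1
```

```bash
python3 st.py
```

```text
[0.5908 0.1639 0.1331] yaw 2.3098 F [ 0.7  0.3 -0.1] T [ 0.084 -0.084  0.008] q6 -0.594 lidz 0.1467
```

Call:
jog_arm([
  {"delta_pos":[0,0,-1],"spin":0},
  {"delta_pos":[0,0,-1],"spin":0},
  {"delta_pos":[0,0,-1],"spin":0},
])

```text
time_s: 8.38
eef_pos: [0.5907, 0.1638, 0.132]
orientation: [[-0.674, 0.739, 0.0], [0.739, 0.674, 0.0], [-0.0, 0.0, -1.0]]
wrist_force: [0.4, 0.9, -0.8]
opening: 0.0545
gripper_force: 53.1
```

```bash
python3 st.py
```

```text
[0.5907 0.1638 0.132 ] yaw 2.3098 F [ 0.4  0.9 -0.8] T [ 0.071 -0.107 -0.042] q6 -0.594 lidz 0.1456
```

Call:
jog_arm([
  {"delta_pos":[0,0,-1],"spin":0},
  {"delta_pos":[0,0,-1],"spin":0},
  {"delta_pos":[0,0,-1],"spin":0},
])

```text
time_s: 8.63
eef_pos: [0.5907, 0.1638, 0.131]
orientation: [[-0.674, 0.739, 0.0], [0.739, 0.674, 0.0], [-0.0, 0.0, -1.0]]
wrist_force: [0.9, 0.3, -0.7]
opening: 0.0546
gripper_force: 53.1
```

```bash
python3 st.py
```

```text
[0.5907 0.1638 0.131 ] yaw 2.3098 F [ 0.9  0.3 -0.7] T [ 0.131 -0.182 -0.044] q6 -0.594 lidz 0.1446
```

Call:
jog_arm([
  {"delta_pos":[0.6,0.4,-1],"spin":0},
  {"delta_pos":[0.6,0.4,-1.5],"spin":0},
  {"delta_pos":[0.6,0.4,-1.5],"spin":0},
])

```text
time_s: 8.88
eef_pos: [0.591, 0.164, 0.1292]
orientation: [[-0.674, 0.739, -0.001], [0.739, 0.674, -0.0], [0.0, -0.001, -1.0]]
wrist_force: [-0.0, -0.9, -0.8]
opening: 0.0547
gripper_force: 53.2
```

```bash
python3 st.py
```

```text
[0.591  0.164  0.1292] yaw 2.3098 F [-0.  -0.9 -0.8] T [ 0.005  0.046 -0.045] q6 -0.593 lidz 0.1428
```

Call:
jog_arm([
  {"delta_pos":[0,0,-1],"spin":0},
  {"delta_pos":[0,0,-1.5],"spin":0},
  {"delta_pos":[0,0,-1.5],"spin":0},
])

```text
time_s: 9.13
eef_pos: [0.5911, 0.1641, 0.1278]
orientation: [[-0.674, 0.739, -0.0], [0.739, 0.674, -0.0], [0.0, -0.0, -1.0]]
wrist_force: [0.2, 0.7, 0.2]
opening: 0.0546
gripper_force: 53.2
```

```bash
python3 st.py
```

```text
[0.5911 0.1641 0.1278] yaw 2.3098 F [0.2 0.7 0.2] T [ 0.012  0.001 -0.019] q6 -0.593 lidz 0.1414
```

Call:
jog_arm([
  {"delta_pos":[0,0,-1],"spin":0},
  {"delta_pos":[0,0,-1.5],"spin":0},
  {"delta_pos":[0,0,-1.5],"spin":0},
])

```text
time_s: 9.38
eef_pos: [0.5912, 0.1641, 0.1263]
orientation: [[-0.674, 0.739, -0.0], [0.739, 0.674, 0.0], [0.0, -0.0, -1.0]]
wrist_force: [0.2, 0.3, -0.7]
opening: 0.0549
gripper_force: 53.2
```

```bash
python3 st.py
```

```text
[0.5912 0.1641 0.1263] yaw 2.3098 F [ 0.2  0.3 -0.7] T [0.048 0.021 0.04 ] q6 -0.593 lidz 0.1399
```

Call:
jog_arm([
  {"delta_pos":[0,0,-1],"spin":0},
  {"delta_pos":[0,0,-1.5],"spin":0},
  {"delta_pos":[0,0,-1.5],"spin":0},
])

```text
time_s: 9.63
eef_pos: [0.5912, 0.1642, 0.1249]
orientation: [[-0.674, 0.739, -0.0], [0.739, 0.674, 0.0], [0.0, 0.0, -1.0]]
wrist_force: [0.6, 0.0, -1.2]
opening: 0.0551
gripper_force: 53.2
```

```bash
python3 st.py
```

```text
[0.5912 0.1642 0.1249] yaw 2.3098 F [ 0.6  0.  -1.2] T [-0.028 -0.017 -0.03 ] q6 -0.593 lidz 0.1385
```

Call:
jog_arm([
  {"delta_pos":[0,0,-0.5],"spin":0},
  {"delta_pos":[0,0,-1],"spin":0},
  {"delta_pos":[0,0,-1],"spin":0},
])

```text
time_s: 9.88
eef_pos: [0.5913, 0.1642, 0.1248]
orientation: [[-0.674, 0.739, 0.001], [0.739, 0.674, 0.0], [-0.0, 0.001, -1.0]]
wrist_force: [-2.5, -0.9, 5.2]
opening: 0.0547
gripper_force: 53.8
```

```bash
python3 st.py
```

```text
[0.5913 0.1642 0.1248] yaw 2.3098 F [-2.5 -0.9  5.2] T [-0.178  0.324 -0.039] q6 -0.593 lidz 0.1384
```

The lid has dropped straight into the pockets: contact came at exactly 138.5 mm with a 5 N push. Now I'll turn it gently backward.

Call:
jog_arm([
  {"delta_pos":[-0.3,0,0.4],"spin":0.03},
  {"delta_pos":[-0.3,0,0.4],"spin":0.06},
  {"delta_pos":[-0.3,0,0.4],"spin":0.06},
])

```text
time_s: 10.13
eef_pos: [0.5914, 0.1643, 0.1249]
orientation: [[-0.717, 0.697, 0.001], [0.697, 0.717, 0.0], [-0.001, 0.001, -1.0]]
wrist_force: [0.0, 0.3, 1.5]
opening: 0.0547
gripper_force: 53.4
```

```bash
python3 st.py
```

```text
[0.5914 0.1643 0.1249] yaw 2.3708 F [0.  0.3 1.5] T [ 0.073 -0.119 -0.099] q6 -0.654 lidz 0.1385
```

Call:
jog_arm([
  {"delta_pos":[0,0,0],"spin":0.03},
  {"delta_pos":[0,0,0],"spin":0.05},
  {"delta_pos":[0,0,0],"spin":0.05},
])

```text
time_s: 10.38
eef_pos: [0.5913, 0.1642, 0.1248]
orientation: [[-0.751, 0.661, 0.001], [0.661, 0.751, 0.0], [-0.001, 0.001, -1.0]]
wrist_force: [0.9, 0.7, 3.7]
opening: 0.0548
gripper_force: 53.5
```

```bash
python3 st.py
```

```text
[0.5913 0.1642 0.1248] yaw 2.4197 F [0.9 0.7 3.7] T [ 0.024 -0.06  -0.22 ] q6 -0.703 lidz 0.1384
```

Call:
jog_arm([
  {"delta_pos":[0,0,0],"spin":0.01},
  {"delta_pos":[0,0,0],"spin":0.01},
  {"delta_pos":[0,0,0],"spin":0.01},
])

```text
time_s: 10.63
eef_pos: [0.5913, 0.1642, 0.1248]
orientation: [[-0.757, 0.654, 0.001], [0.654, 0.757, 0.0], [-0.001, 0.001, -1.0]]
wrist_force: [0.6, 0.6, 4.5]
opening: 0.0548
gripper_force: 53.6
```

```bash
python3 st.py
```

```text
[0.5913 0.1642 0.1248] yaw 2.4292 F [0.6 0.6 4.5] T [ 0.045 -0.147 -0.177] q6 -0.712 lidz 0.1384
```

Call:
jog_arm([
  {"delta_pos":[0,0,0],"spin":0.02},
  {"delta_pos":[0,0,0],"spin":0.03},
  {"delta_pos":[0,0,0],"spin":0.03},
  {"delta_pos":[0,0,0],"spin":0.03},
])

```text
time_s: 10.97
eef_pos: [0.5912, 0.1641, 0.1248]
orientation: [[-0.776, 0.63, 0.001], [0.63, 0.776, 0.0], [-0.001, 0.001, -1.0]]
wrist_force: [1.3, 0.2, 5.6]
opening: 0.0548
gripper_force: 53.7
```

```bash
python3 st.py
```

```text
[0.5912 0.1641 0.1248] yaw 2.4599 F [1.3 0.2 5.6] T [-0.067 -0.099 -0.353] q6 -0.743 lidz 0.1384
```

The backward stop reads −0.35 N·m, so the jar is at about −0.09 rad. Now forward, sinking along the thread.

Call:
jog_arm([
  {"delta_pos":[0,0,0],"spin":-0.07},
  {"delta_pos":[0,0,-0.1],"spin":-0.14},
  {"delta_pos":[0,0,-0.3],"spin":-0.21},
  {"delta_pos":[0,0,-0.4],"spin":-0.28},
  {"delta_pos":[0,0,-0.6],"spin":-0.35},
  {"delta_pos":[0,0,-0.7],"spin":-0.42},
  {"delta_pos":[0,0,-0.7],"spin":-0.42},
])

```text
time_s: 11.55
eef_pos: [0.5916, 0.1643, 0.1247]
orientation: [[-0.45, 0.893, 0.002], [0.893, 0.45, 0.0], [-0.001, 0.002, -1.0]]
wrist_force: [-0.5, 1.4, 8.5]
opening: 0.0547
gripper_force: 54.0
```

```bash
python3 st.py
```

```text
[0.5916 0.1643 0.1247] yaw 2.0372 F [-0.5  1.4  8.5] T [0.026 0.005 0.072] q6 -0.32 lidz 0.1383
```

Call:
jog_arm([
  {"delta_pos":[0,0,0.4],"spin":-0.06},
  {"delta_pos":[0,0,0.3],"spin":-0.12},
  {"delta_pos":[0,0,0.1],"spin":-0.18},
  {"delta_pos":[0,0,0.0],"spin":-0.24},
  {"delta_pos":[0,0,-0.1],"spin":-0.3},
  {"delta_pos":[0,0,-0.1],"spin":-0.3},
])

```text
time_s: 12.05
eef_pos: [0.5917, 0.1648, 0.1241]
orientation: [[-0.167, 0.986, 0.002], [0.986, 0.167, 0.001], [0.001, 0.002, -1.0]]
wrist_force: [2.1, 3.7, 4.6]
opening: 0.0547
gripper_force: 53.7
```

```bash
python3 st.py
```

```text
[0.5917 0.1648 0.1241] yaw 1.7386 F [2.1 3.7 4.6] T [ 0.517 -0.471  0.033] q6 -0.022 lidz 0.1377
```

Call:
jog_arm([
  {"delta_pos":[0.2,0.3,-0.1],"spin":-0.06},
  {"delta_pos":[0.4,0.5,-0.3],"spin":-0.12},
  {"delta_pos":[0.4,0.5,-0.4],"spin":-0.18},
  {"delta_pos":[0.4,0.5,-0.6],"spin":-0.24},
  {"delta_pos":[0.4,0.5,-0.7],"spin":-0.3},
  {"delta_pos":[0.4,0.5,-0.7],"spin":-0.3},
])

```text
time_s: 12.55
eef_pos: [0.5925, 0.1652, 0.1231]
orientation: [[0.131, 0.991, 0.003], [0.991, -0.131, 0.001], [0.001, 0.003, -1.0]]
wrist_force: [4.4, 2.9, 1.9]
opening: 0.0549
gripper_force: 53.4
```

```bash
python3 st.py
```

```text
[0.5925 0.1652 0.1231] yaw 1.4394 F [4.4 2.9 1.9] T [ 0.48  -0.817  0.102] q6 0.278 lidz 0.1367
```

Call:
jog_arm([
  {"delta_pos":[0.4,0.2,-0.2],"spin":-0.06},
  {"delta_pos":[0.6,0.3,-0.4],"spin":-0.12},
  {"delta_pos":[0.6,0.3,-0.6],"spin":-0.18},
  {"delta_pos":[0.6,0.3,-0.7],"spin":-0.22},
  {"delta_pos":[0.6,0.3,-0.7],"spin":-0.22},
])

```text
time_s: 12.97
eef_pos: [0.5932, 0.1652, 0.1223]
orientation: [[0.343, 0.939, 0.003], [0.939, -0.343, 0.0], [0.001, 0.003, -1.0]]
wrist_force: [4.5, 2.3, 1.1]
opening: 0.0547
gripper_force: 53.4
```

```bash
python3 st.py
```

```text
[0.5932 0.1652 0.1223] yaw 1.2204 F [4.5 2.3 1.1] T [ 0.3   -0.842  0.045] q6 0.498 lidz 0.1359
```

Call:
jog_arm([
  {"delta_pos":[0.4,0.1,0],"spin":-0.04},
  {"delta_pos":[0.6,0.2,-0.1],"spin":-0.08},
  {"delta_pos":[0.6,0.2,-0.1],"spin":-0.08},
])

```text
time_s: 13.22
eef_pos: [0.5939, 0.165, 0.1223]
orientation: [[0.417, 0.909, 0.003], [0.909, -0.417, -0.0], [0.001, 0.003, -1.0]]
wrist_force: [5.5, 1.0, 1.2]
opening: 0.0547
gripper_force: 53.4
```

```bash
python3 st.py
```

```text
[0.5939 0.165  0.1223] yaw 1.1408 F [5.5 1.  1.2] T [ 0.095 -0.865  0.275] q6 0.578 lidz 0.1359
```

Call:
jog_arm([
  {"delta_pos":[0,0,0],"spin":-0.03},
  {"delta_pos":[0,0,0],"spin":-0.05},
  {"delta_pos":[0,0,0],"spin":-0.05},
])

```text
time_s: 13.47
eef_pos: [0.5944, 0.165, 0.1223]
orientation: [[0.461, 0.888, 0.004], [0.888, -0.461, -0.0], [0.002, 0.004, -1.0]]
wrist_force: [7.2, 0.4, 1.6]
opening: 0.0546
gripper_force: 53.3
```

```bash
python3 st.py
```

```text
[0.5944 0.165  0.1223] yaw 1.092 F [7.2 0.4 1.6] T [ 0.125 -1.235  0.27 ] q6 0.626 lidz 0.1359
```

Call:
jog_arm([
  {"delta_pos":[0.5,0,0],"spin":0},
  {"delta_pos":[1,0,0],"spin":0},
  {"delta_pos":[1,0,0],"spin":0},
])

```text
time_s: 13.72
eef_pos: [0.5946, 0.165, 0.1223]
orientation: [[0.461, 0.888, 0.002], [0.888, -0.461, -0.0], [0.001, 0.002, -1.0]]
wrist_force: [5.9, 0.1, 2.0]
opening: 0.0549
gripper_force: 53.5
```

```bash
python3 st.py
```

```text
[0.5946 0.165  0.1223] yaw 1.092 F [5.9 0.1 2. ] T [ 0.004 -0.979  0.317] q6 0.626 lidz 0.1359
```

Call:
jog_arm([
  {"delta_pos":[0.3,0,0],"spin":0},
  {"delta_pos":[0.5,0,0],"spin":-0.02},
  {"delta_pos":[0.5,0,0],"spin":-0.04},
  {"delta_pos":[0.5,0,0],"spin":-0.04},
  {"delta_pos":[0.5,0,0],"spin":-0.04},
], newtons=80, grip=0)

```text
time_s: 14.13
eef_pos: [0.5948, 0.1649, 0.1221]
orientation: [[0.497, 0.868, 0.002], [0.868, -0.497, -0.001], [0.0, 0.002, -1.0]]
wrist_force: [5.5, -0.7, 1.1]
opening: 0.0546
gripper_force: 84.4
```

```bash
python3 st.py
```

```text
[0.5948 0.1649 0.1221] yaw 1.0507 F [ 5.5 -0.7  1.1] T [ 0.004 -0.983  0.43 ] q6 0.667 lidz 0.1357
```

Call:
jog_arm([
  {"delta_pos":[0,0,0],"spin":-0.01},
  {"delta_pos":[0,0,0],"spin":-0.01},
  {"delta_pos":[0,0,0],"spin":-0.01},
])

```text
time_s: 14.38
eef_pos: [0.5948, 0.1649, 0.1221]
orientation: [[0.506, 0.863, 0.002], [0.863, -0.506, -0.001], [0.0, 0.002, -1.0]]
wrist_force: [6.0, -0.3, 1.8]
opening: 0.054
gripper_force: 84.4
```

```bash
python3 st.py
```

```text
[0.5948 0.1649 0.1221] yaw 1.0408 F [ 6.  -0.3  1.8] T [ 0.021 -1.008  0.511] q6 0.677 lidz 0.1357
```

It's home and snug at about 0.5 N·m, so the jar is at about 0.12 rad. Releasing and backing off.

Call:
jog_arm([
  {"delta_pos":[0,0,0],"spin":0},
  {"delta_pos":[0,0,0],"spin":0},
  {"delta_pos":[0,0,0],"spin":0},
  {"delta_pos":[0,0,0],"spin":0},
  {"delta_pos":[0,0,0],"spin":0},
  {"delta_pos":[0,0,0],"spin":0},
], grip=100)

```text
time_s: 14.88
eef_pos: [0.5938, 0.1652, 0.1219]
orientation: [[0.506, 0.862, -0.001], [0.862, -0.506, -0.0], [-0.0, -0.001, -1.0]]
wrist_force: [-0.1, -1.0, 0.5]
opening: 0.086
gripper_force: 0.0
```

Call:
jog_arm([
  {"delta_pos":[0,0,10],"spin":0},
  {"delta_pos":[0,0,25],"spin":0},
  {"delta_pos":[0,0,50],"spin":0},
  {"delta_pos":[0,0,80],"spin":0},
  {"delta_pos":[0,0,100],"spin":0},
  {"delta_pos":[0,0,100],"spin":0},
  {"delta_pos":[0,0,100],"spin":0},
])

```text
time_s: 15.47
eef_pos: [0.5946, 0.1653, 0.2241]
orientation: [[0.506, 0.862, 0.004], [0.862, -0.506, 0.0], [0.002, 0.003, -1.0]]
wrist_force: [-0.3, -0.0, -0.4]
opening: 0.0851
gripper_force: 0.0
```

```bash
python3 - <<'E'
from h import *
s=bot.observe();c=camera_info('wrist');im=snapshot('wrist')[:,:,::-1].copy()
print(s['eef_pos'],s['wrist_force'])
for p in([.5912,.1645,.1518],):
  for i in range(48):
    a=i*np.pi/24
    q=np.round(proj(c,np.array(p)+.028*np.array([np.cos(a),np.sin(a),0]))).astype(int)
    if 0<q[0]<640 and 0<q[1]<480: cv2.circle(im,tuple(map(int,q)),1,(0,0,255),-1)
cv2.imwrite('pics/w5.png',im)
E
```

```text
[0.59459708 0.1652925  0.22411793] [-0.29639035 -0.04479877 -0.43358996]
```

View pics/w5.png

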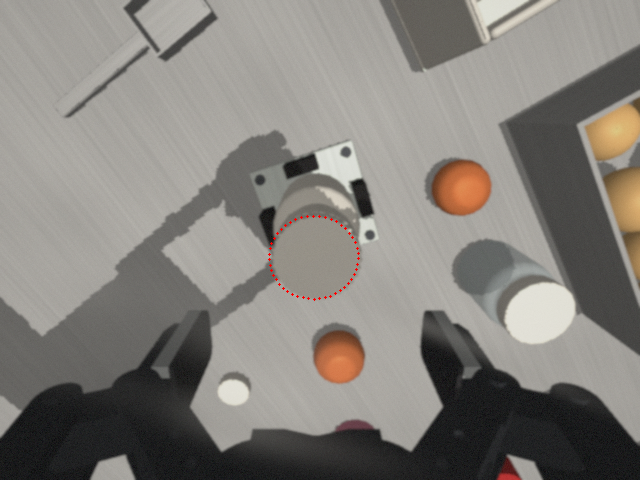

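The lid sits at (314,257), level and centred, matching the circle predicted for the fully-home height. The gripper is clear of it.

```bash
python3 -c "
from rig import bot;print(bot.job_done())"
```

```text
the job is handed in; nothing more can be done
None
```

The white lid is on the jar, fully home and snug (about 0.5 N·m by the wrist reading), released, and the job is handed in; the hand-in returned no verdict.

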